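Turn the screwdriver in the cup handle-up

TASK

The screwdriver has been put into the cup upside down, with its blade sticking up. Take it out, lay it down on the desk and let go of it, then take a fresh hold and stand it back in the same cup blade down, handle up, so that its blade rests on the cup's floor. Do not drop it, keep the cup upright where it stands, and leave the other things on the shelf alone.

Things in the scene. Friction and masses are not known exactly. Their poses are not given: they have to be found in the camera images.
- driver: Flat-blade screwdriver, 185 mm, 0.11 kg. Origin on its axis where handle meets shank; x axis points to the blade. Black octagonal handle 26 mm across flats, x -95 to 0; round steel shank 8 mm thick with blade, x 0 to 90. Centre of mass at x -15. At the start it stands handle down in the cup, leaning about 35 degrees, shank above the rim. Lying, its whole axis is level, 13 mm above the surface
- driver_tip (a point): the end of the screwdriver's blade, on its axis (x = +90 mm of the driver)
- driver_butt (a point): the rear end of the screwdriver's handle, on its axis (x = -95 mm of the driver)
- cup: White ceramic cup without handle, round, loose, 0.36 kg, 100 mm high; outer diameter 88 mm at the rim and 76 mm at the foot, wall 4 mm (clear inside 80 mm at the rim, 73 mm at the bottom), inner floor 6 mm above its underside. It holds only the screwdriver. Origin at the centre of its underside, z up. It stands on the shelf
- shelf: Fixed narrow aluminium shelf, 150 mm deep (x) and 760 mm long (y), its top 50 mm above the desk; origin at desk height under the middle of the shelf; its front edge is 75 mm from the origin on the robot's side (-x) and the desk in front of it is clear. Behind it (+x) runs white socket trunking 115 mm high on a low wall 146 mm high; at each end is a plug in its socket
- router: White router on the shelf's left (+y) end, 128 x 180 x 31 mm with two aerials reaching 132 mm above the shelf at its rear; origin at the centre of its underside. Leave alone
- tray: Coral hard-silicone key tray on the shelf, 134 x 112 x 20 mm, with keys and two short pencils in it; origin at the centre of its underside. The cup and the tray stand in the shelf's two middle places, either way round. Leave alone
- dispenser: Black plastic tape dispenser, 132 x 54 x 82 mm high, right (-y) of the middle of the shelf; origin at the centre of its underside. Leave alone
- stapler: Stainless steel stapler, 142 x 36 mm and about 60 mm high, at the shelf's right (-y) end; origin at the centre of its underside. Leave alone
There are look-alikes about, which are no part of the job. Of the things shaped like the driver, the black one is meant. Several things have the shape of the cup; the one meant has the colours described above.

How it is judged:
By the outcome, as a careful person would: the job done as asked, in the order asked, and still so for the second after the job is handed in, with the robot touching nothing.
It also fails if it takes over 69 s, if anything falls off the work surface, if the arm or the gripper's body presses on something with over 40 N, if the wrist force passes 120 N, or if a joint passes its speed limit or range.

ROBOT

A 6-joint arm with a two-finger parallel gripper is mounted at the origin on the work surface. World frame = base frame: x ahead of the robot, y to its left, z up, the work surface at z = 0. Lengths are in m, angles in degrees, forces in N, time in s.
With the tool pointing down it reaches from about 0.375 to 0.9 m from the base axis. Payload 3.1 kg.
Tool frame: the origin (TCP) lies at the very end of the fingers, on their centre line; the grasp point (between the pads) lies 19 mm behind it (grip_point_offset is the distance from the TCP to the grasp point, in m); y points along the fingers, x is the direction in which the jaws open and shut, and the axes are right-handed (so a half turn about y gives the same grasp; the last joint's range is limited). The gripper opens to 87 mm and grips with 3 to 60 N. Pads are 19 mm wide; open, the fingers measure 117 mm over their backs; the gripper's body (75 mm by 190 mm) begins 51 mm behind the grasp point.
Start: joints at [-73.539, 30.224, 82.088, -0, 67.689, -10.227], TCP at [0.281, -0.558, 0.223] pointing down, gripper open.
Joint ranges: [-176.69, 176.69], [-43.24, 126.21], [12.49, 139.97], [-82, 262], [0, 151.66], [-163.58, 163.58]. Speed limits (degrees/s): [159.86, 159.86, 180, 180, 180, 180].

INTERFACE

Orientations are given as a 3x3 rotation matrix whose columns are the frame's x, y, z axes.
In Python, from rig import * gives the robot as it stands.
- The arm moves only by the tool send_rows, never from a script. Its argument "moves" is text: rows parted by semicolons, each of 5 numbers parted by spaces: the finger opening in mm, from 0 to 87, then the shift along the tool's x, y, z in mm, then the turn about the tool's y in degrees. In form: fingers dx dy dz yaw; .... A call has 1 to 20 rows; each row shifts and turns the commanded pose from where the row before left it, along the tool's axes as they then stand; what a row does not reach is not made up. A row lasts 1/12 s, in which the tool goes at most 41.7 mm and 7.16 degrees, less where a joint would pass 70% of its speed; a pose out of reach is approached as far as the arm can. A call is refused whole if a number of a shift passes 41.7 or a number of a turn 7.16, either way. A call with a gripper value outside its range is refused whole. The fingers move at their own pace and stop on an object; the grip force is fixed at half the most. Time passes only in rows, so rows that do not move let the fingers close. It gives the time, the measured TCP pose, the force and the opening at its end, in the units of the state.
- read_state(): the state, without advancing time (a new reading comes with each control period).
- capture(name): name is "scene" or "top" or "wrist"; returns a dict with "image" (480x640x3 uint8, blue, green, red), "z_map" (480x640 float32, m along the optical axis (not along the pixel's ray), 0 where there is no reading), "mtx" (3x3 intrinsics, pixels), "origin" and "rotation" of the camera in the world; the wrist camera has in their place "tool_from_camera" (4x4, takes a point from camera to tool coordinates, whose origin is the TCP and whose axes are the tool frame's). Camera axes: x right, y up, looking along -z (the intrinsics and any distortion apply to the point x, -y, -z); pixel columns grow to the right and rows downward; lengths in m; the calibration is good to about 2 mm. The wrist camera is an equidistant fisheye: a pixel r from the principal point sees the ray r / f radians off the axis. A picture is of the moment at which its call begins: read the wrist's pose just before it.
- hand_in(): hands the job in, once; it reports no verdict.
Trained networks look in a picture, given as the dict that the camera call returned (one of the last four; its "shot" number tells which), for a name from the list of things; names that differ only in an ending like _2 or _b are one class to them, and where a whole thing is asked for, a point or a joint stands for the part that bears it (a point fixed in the world has none). Each returns a list of dicts, best first, with "p" (0 to 1); they miss things now and then, are a little off and sometimes report something else, mostly with a low value. They report only what shows in the picture. A call takes as long as a camera call. They do not tell look-alikes from the thing itself.
- search_frame(picture, name): "bbox" ([left, top, right, bottom] in pixels, round what is visible of it).
- masks_of(picture, name): "region" (480x640 bool, what is visible of it) and "bbox" ([left, top, right, bottom] in pixels, round what is visible of it).
- mark_of(picture, name): "pixel" ([row, column] in pixels: a listed point, or the origin of a listed thing).
The state is a dict: "time_s": time; "joint_positions": joint angles; "qvel": joint speeds; "tau": joint torques, N m; "position": TCP position; "tcp_rot": TCP orientation; "force": force on the tool from outside, world axes, zero at the start; "moment": the same for the moment, N m; "opening": opening from 0.0 (shut) to 1.0 (fully open).
Only numpy, scipy, OpenCV 4.12 (cv2) and the standard library are available. Lean on these libraries where they do the work, as an engineer would, in place of code of your own. Each camera call takes 0.05 s, during which the arm holds its last target. There are 200 camera calls.

## Working session

There is one attempt and no reset: what is moved stays moved. The work goes in short steps, Python scripts to look and compute and a tool call to move; the robot and the scene stay as the last step left them, time stands still between calls to the robot, and variables do not carry over. Pictures are saved under pics/ and viewed, about 8 in all and at most 12, crops included, and the job is handed in when it is done.

Besides the shell and the picture viewer there is one more tool, called after "Request:" as name(argument=value, ...) on one line, values as JSON. send_rows: Moves the arm, as the interface text tells. Its arguments: {"type":"object","properties":{"moves":{"type":"string"}},"required":["moves"]}

```bash
ls; mkdir -p pics
cat > h.py <<'E'
from rig import *
import numpy as np, cv2
np.set_printoptions(precision=4,suppress=True)
def pt(c,row,col,z=None):
    "world point of pixel from fixed camera, by depth"
    K=c["mtx"]; d=c["z_map"][int(round(row)),int(round(col))] if z is None else z
    p=np.array([(col-K[0,2])/K[0,0]*d, -(row-K[1,2])/K[1,1]*d, -d])
    return np.array(c["origin"])+np.array(c["rotation"])@p
def cloud(c):
    K=c["mtx"]; d=c["z_map"]; v,u=np.mgrid[0:480,0:640]
    P=np.stack([(u-K[0,2])/K[0,0]*d,-(v-K[1,2])/K[1,1]*d,-d],-1)
    return P@np.array(c["rotation"]).T+np.array(c["origin"])
E
python3 - <<'E'
from h import *
s=read_state(); print(s["time_s"],s["position"],s["tcp_rot"],s["force"],s["opening"])
for n in("scene","top"):
    c=capture(n); cv2.imwrite(f"pics/{n}0.png",c["image"]); print(n,c["mtx"],c["origin"],c["rotation"],[k for k in c])
    W=cloud(c)
    for o in("driver","cup"):
        for m in masks_of(c,o): 
            P=W[m["region"]&(c["z_map"]>0)]
            print(o,m["p"],m["bbox"],np.median(P,0),P.min(0),P.max(0),np.median(c["image"][m["region"]],0))
    for o in("driver_tip","driver","driver_butt","cup"):
        for m in mark_of(c,o): print(o,m["p"],m["pixel"],pt(c,*m["pixel"]))
E
```

```text
pics
0.0 [ 0.2805 -0.5577  0.2216] [[ 0.4491 -0.0006  0.8935]
 [-0.8935  0.002   0.4491]
 [-0.0021 -1.      0.0004]] [-0.1702 -0.2133 -1.2144] 1.0003366725525562
scene [[454.2521   0.     322.8283]
 [  0.     454.2521 241.9565]
 [  0.       0.       1.    ]] [ 1.11   -0.4053  0.8736] [[ 0.5011 -0.6031  0.6206]
 [ 0.8652  0.3333 -0.3747]
 [ 0.0191  0.7247  0.6888]] ['image', 'z_map', 'mtx', 'origin', 'rotation', 'shot']
driver 0.68 [298.1, 281.6, 341.3, 323.7] [ 0.6298 -0.1111  0.144 ] [ 0.5901 -0.1503  0.1053] [ 0.6496 -0.0765  0.2175] [58. 57. 57.]
driver 0.68 [231.5, 271.0, 282.8, 320.4] [ 0.4542 -0.1769  0.0233] [ 0.3302 -0.2046 -0.003 ] [ 0.5081 -0.1504  0.0326] [ 10.  88. 172.]
cup 0.87 [310.9, 293.3, 358.8, 353.1] [ 0.652  -0.0908  0.1195] [ 0.4879 -0.1332 -0.0019] [ 0.6839 -0.0107  0.1549] [124. 127. 136.]
cup 0.58 [174.9, 231.7, 213.4, 281.2] [ 0.2791 -0.2657  0.0672] [ 0.1013 -0.3075 -0.0005] [ 0.3014 -0.2177  0.1044] [87. 89. 10.]
driver_tip 0.82 [279.2, 230.0] [ 0.3285 -0.2074  0.001 ]
driver_tip 0.72 [283.8, 297.0] [ 0.5936 -0.1488  0.2153]
driver 0.66 [309.8, 322.5] [ 0.
[... 795 characters left out ...]
  0.2173] [20. 19. 19.]
cup 0.86 [334.0, 136.5, 373.4, 176.4] [ 0.6554 -0.0913  0.0992] [ 0.5969 -0.1376  0.0451] [ 0.7116 -0.0486  0.155 ] [116. 120. 127.]
driver_tip 0.87 [283.9, 397.2] [ 0.3345 -0.2034  0.018 ]
driver_tip 0.83 [164.9, 382.1] [ 0.5965 -0.1483  0.2095]
driver 0.87 [161.2, 364.6] [ 0.6166 -0.1156  0.1556]
driver 0.82 [250.7, 387.7] [ 0.4174 -0.1808  0.025 ]
driver_butt 0.89 [154.2, 344.3] [ 0.6473 -0.0731  0.0942]
driver_butt 0.55 [214.4, 381.2] [ 0.5115 -0.1699 -0.0009]
driver_butt 0.21 [163.7, 348.2] [ 0.6326 -0.0846  0.0537]
cup 0.78 [161.9, 349.9] [ 0.6367 -0.0888  0.055 ]
cup 0.68 [311.8, 419.5] [ 0.3151 -0.1297  0.6822]
cup 0.41 [151.9, 343.4] [ 0.6542 -0.0714  0.0885]
```

Run:
```python
import cv2,numpy as np
a=cv2.imread("pics/scene0.png");b=cv2.imread("pics/top0.png")
x=cv2.resize(a[180:400,120:440],(800,550)); cv2.imwrite("pics/v1.png",x)
x=cv2.resize(b[100:320,200:520],(800,550)); cv2.imwrite("pics/v2.png",x)
```

```text
(no output)
```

View pics/v1.png

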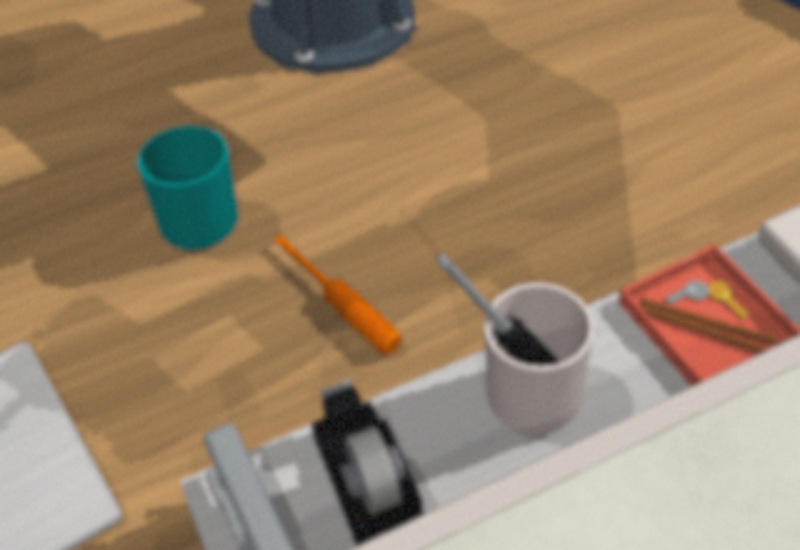

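View pics/v2.png

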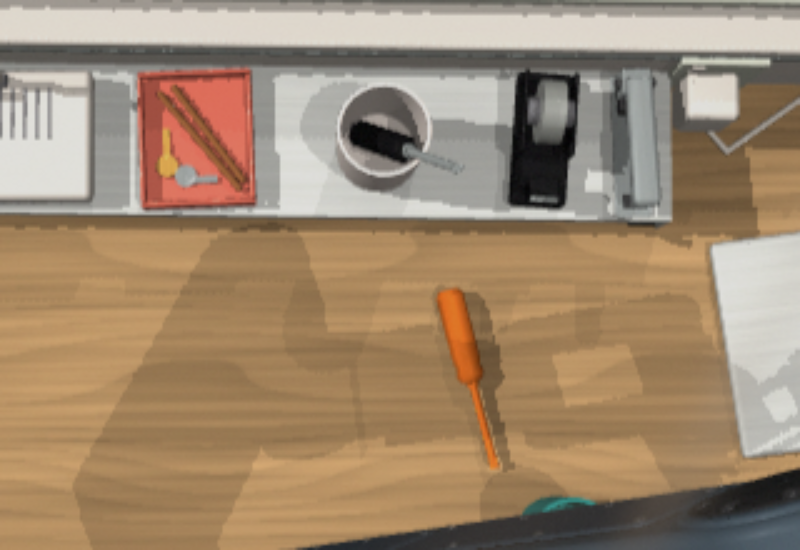

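The white cup on the shelf, between the tray and the dispenser, holds the black driver. Its grey shank leans toward −y and −x, with the tip at about (440,258) in the scene crop. The orange driver and the teal cup on the desk are decoys. Next I'll fit the shank line and the cup rim.

Run:
```python
from h import *
from scipy.optimize import least_squares
for n in("scene","top"):
    c=capture(n); W=cloud(c); z=W[...,2]
    near=(abs(W[...,0]-.64)<.08)&(abs(W[...,1]+.1)<.08)&(c["z_map"]>0)
    s=W[near&(z>.165)&(z<.23)]; m=s.mean(0); d=np.linalg.svd(s-m)[2][0]; d*=np.sign(d[2])
    print(n,len(s),"mid",m,"dir",d,"lean",np.degrees(np.arccos(d[2])),"top",s[s[:,2].argmax()])
    r=W[near&(z>.146)&(z<.154)&(np.hypot(W[...,0]-.655,W[...,1]+.09)<.055)]
    f=least_squares(lambda q:np.hypot(r[:,0]-q[0],r[:,1]-q[1])-.042,[.65,-.09],loss="soft_l1",f_scale=.002); print("rim",len(r),f.x,np.median(abs(f.fun)))
    # shelf front edge
    q=W[(abs(z-.05)<.004)&(abs(W[...,1]-.0)<.4)&(W[...,0]>.5)&(W[...,0]<.8)]; print("shelf x",np.percentile(q[:,0],[1,50,99]))
```

```text
scene 116 mid [ 0.6021 -0.137   0.1934] dir [-0.3832 -0.4416  0.8113] lean 35.77863953705697 top [ 0.5896 -0.151   0.2177]
rim 339 [ 0.6419 -0.089 ] 0.0013934098647716553
shelf x [0.5725 0.642  0.6944]
top 67 mid [ 0.5997 -0.1379  0.1944] dir [-0.3751 -0.451   0.8099] lean 35.91412820002443 top [ 0.5903 -0.1535  0.2167]
rim 173 [ 0.6411 -0.0901] 0.0013288909300382887
shelf x [0.5734 0.649  0.7345]
```

Request:
send_rows(moves="87 0 -10 0 -5.7;87 0 -10 0 -5.7;87 0 -10 0 -5.7;87 0 -10 0 -5.8;87 -2 0 35.5 0;87 -2 0 35.5 0;87 -2 0 35.5 0;87 -2 0 35.5 0;87 -2 0 35.5 0;87 -2 0 35.5 0;87 -2 0 35.5 0;87 -2 0 35.5 0;87 -2 0 35.5 0;87 -2 0 35.5 0;87 -2 0 35.5 0;87 -2 0 35.5 0;87 -2 0 35.5 0;87 -2 0 35.5 0;87 -1 0 35.5 0;87 0 0 0 0")

```text
time_s: 2.47
position: [0.6073, -0.1288, 0.2627]
tcp_rot: [[0.765, 0.003, 0.644], [-0.644, 0.002, 0.765], [0.001, -1.0, 0.004]]
force: [-0.1, -0.3, 0.3]
opening: 0.996
```

```bash
cat >> h.py <<'E'
def go(target,st=None):
    "tool-axis shift in mm to a world TCP target"
    s=st or read_state(); R=np.array(s["tcp_rot"]); return 1000*R.T@(np.array(target)-s["position"])
def st():
    s=read_state(); R=np.array(s["tcp_rot"]); print("t",round(s["time_s"],2),"pos",s["position"],"xang",round(np.degrees(np.arctan2(R[1,0],R[0,0])),2),"F",s["force"],"open",round(87*s["opening"],1)); return s
def line(c,zlo,zhi,cx,cy,r=.1):
    W=cloud(c); z=W[...,2]
    s=W[(np.hypot(W[...,0]-cx,W[...,1]-cy)<r)&(z>zlo)&(z<zhi)&(c["z_map"]>0)]; m=s.mean(0); d=np.linalg.svd(s-m)[2][0]; d*=np.sign(d[2])
    return len(s),m,d
E
python3 - <<'E'
from h import *
s=st(); print(go([.6066,-.1309,.170]))
R=np.array(s["tcp_rot"])
c=capture("wrist"); cv2.imwrite("pics/w1.png",c["image"]); T=c["tool_from_camera"]; K=c["mtx"]; print(T,K)
for m in mark_of(c,"driver_tip"):
    r,cc=m["pixel"]; d=c["z_map"][int(r),int(cc)]; u=np.array([cc-K[0,2],r-K[1,2]]); th=np.linalg.norm(u)/K[0,0]; u/=np.linalg.norm(u)
    p=np.array([u[0]*np.tan(th)*d,-u[1]*np.tan(th)*d,-d,1]); print(m["p"],m["pixel"],s["position"]+R@(T@p)[:3])
E
```

```text
t 2.47 pos [ 0.6073 -0.1288  0.2627] xang -40.09 F [-0.118  -0.2802  0.2511] open 86.7
[ 0.7075 92.6936 -2.4458]
[[ 1.     -0.0002 -0.0007 -0.0005]
 [-0.0007  0.2636 -0.9646 -0.1621]
 [ 0.0004  0.9646  0.2636  0.0727]
 [ 0.      0.      0.      1.    ]] [[371.6483   0.     319.0412]
 [  0.     371.6483 235.341 ]
 [  0.       0.       1.    ]]
0.84 [306.0, 319.0] [ 0.6282 -0.1032  0.3449]
0.84 [370.5, 197.0] [ 0.3159 -0.2023  0.0003]
```

Request:
send_rows(moves="87 0.5 20 -1 0;87 0 20 -1 0;87 0 20 -0.5 0;87 0 20 0 0;87 0 12 0 0;87 0 0 0 0;30 0 0 0 0;15 0 0 0 0;0 0 0 0 0;0 0 0 0 0;0 0 0 0 0;0 0 0 0 0;0 0 0 0 0;0 0 0 0 0;0 0 0 0 0;0 0 0 0 0")

```text
time_s: 3.9
position: [0.6026, -0.1363, 0.1705]
tcp_rot: [[0.761, -0.0, 0.648], [-0.648, 0.0, 0.761], [-0.0, -1.0, -0.0]]
force: [0.2, 0.1, 0.0]
opening: 0.325
```

Run:
```python
from h import *
s=st()
c=capture("scene"); cv2.imwrite("pics/v3.png",cv2.resize(c["image"][200:400,220:460],(720,600)))
```

```text
t 3.9 pos [ 0.6026 -0.1363  0.1705] xang -40.4 F [0.2139 0.0993 0.0144] open 28.3
```

View pics/v3.png

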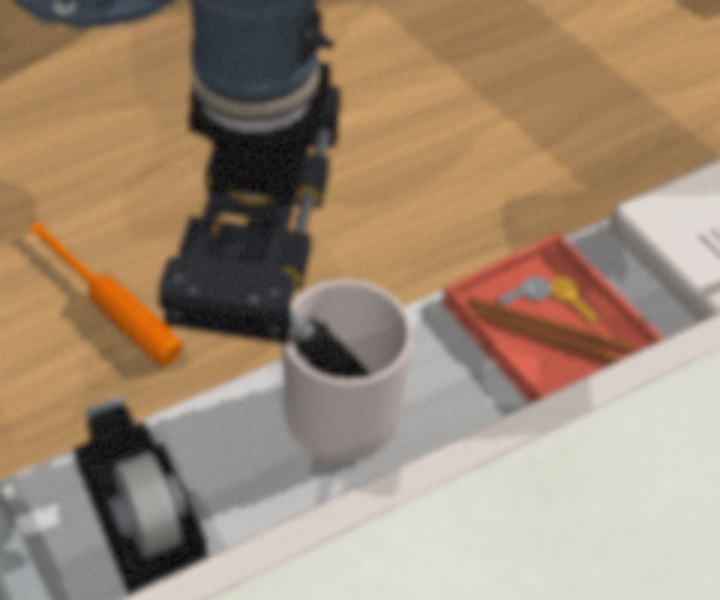

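The fingers are still closing around the shank. I'll shift 6 mm along tool z so the shank sits nearer the fingertips, then finish closing.

Request:
send_rows(moves="26 0 0 3 0;26 0 0 3 0;0 0 0 0.7 0;0 0 0 0 0;0 0 0 0 0;0 0 0 0 0;0 0 0 0 0;0 0 0 0 0;0 0 0 0 0;0 0 0 0 0")

```text
time_s: 4.78
position: [0.6068, -0.1312, 0.1705]
tcp_rot: [[0.761, -0.0, 0.648], [-0.648, 0.0, 0.761], [-0.0, -1.0, 0.0]]
force: [0.3, -0.2, -0.2]
opening: 0.083
```

Request:
send_rows(moves="0 0 -3 -1 0;0 0 -5 -1.5 0;0 0 -8 -2.5 0;0 0 -10 -3 0;0 0 -10 -3 0;0 0 -10 -3 0;0 0 0 0 0")

```text
time_s: 5.37
position: [0.5989, -0.1434, 0.2199]
tcp_rot: [[0.761, 0.005, 0.649], [-0.649, -0.003, 0.761], [0.006, -1.0, 0.001]]
force: [1.0, -0.9, -0.1]
opening: 0.078
```

Run:
```python
from h import *
s=st()
c=capture("scene"); cv2.imwrite("pics/v4.png",cv2.resize(c["image"][200:400,220:460],(720,600)))
for m in mark_of(c,"driver_butt"): print(m["p"],m["pixel"],pt(c,*m["pixel"]))
```

```text
t 5.37 pos [ 0.5989 -0.1434  0.2199] xang -40.44 F [ 0.9534 -0.9426 -0.0938] open 6.8
0.75 [324.5, 342.3] [ 0.6604 -0.0828  0.1208]
```

View pics/v4.png

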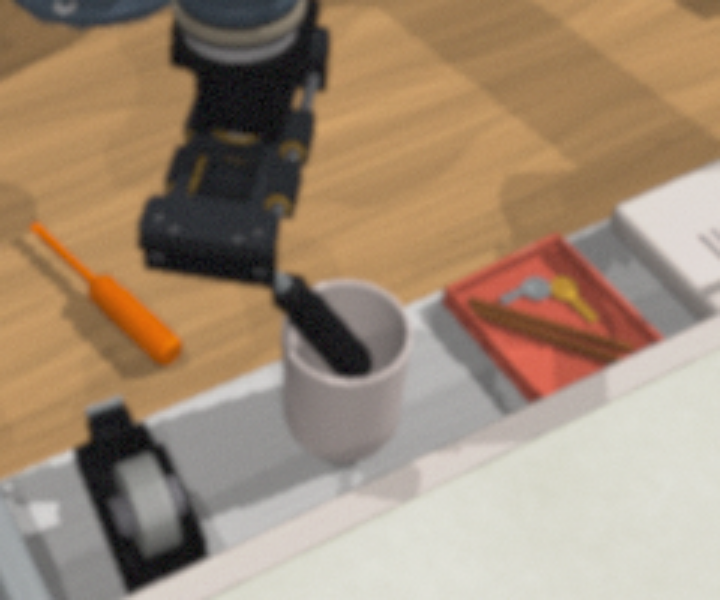

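Driver is held cleanly and the cup hasn't moved. Next I lift clear and carry it over the clear desk at about (0.47, 0.10), yawing so it lies along y.

Request:
send_rows(moves="0 0 -10 -3 0;0 0 -12 -3 0;0 0 -14 -2 0;0 0 -14 0 0;0 0 -14 0 0;0 0 -10 0 0;0 -15 0 7 0;0 -28 0 12 0;0 -32 0 14 0;0 -32 0 14 0;0 -32 0 14 0;0 -32 0 14 0;0 -32 0 14 0;0 -30 0 12 0;0 -20 0 8 -5;0 0 0 0 -7;0 0 0 0 -7;0 0 0 0 -7;0 0 0 0 -7;0 0 0 0 -7")

```text
time_s: 7.13
position: [0.4707, 0.0991, 0.2912]
tcp_rot: [[1.0, 0.001, 0.001], [-0.001, -0.0, 1.0], [0.001, -1.0, -0.0]]
force: [-0.5, -0.3, -1.3]
opening: 0.082
```

Run:
```python
from h import *
s=st(); x,y,z=s["position"]
print(s["joint_positions"],go([.47,.097,.2]))
for n in("scene","top"):
    c=capture(n)
    for o in("driver_butt","driver_tip","driver"):
        for m in mark_of(c,o): print(n,o,m["p"],m["pixel"],pt(c,*m["pixel"]))
    W=cloud(c)
    for m in masks_of(c,"driver"):
        P=W[m["region"]&(c["z_map"]>0)]; P=P[np.linalg.norm(P-s["position"],axis=1)<.2]
        if len(P)>40: print("mask",len(P),P.min(0),P.max(0))
    if n=="scene": 
        cv2.imwrite("pics/v5.png",cv2.resize(c["image"][140:380,260:560],(750,600)))
```

```text
t 7.13 pos [0.4707 0.0991 0.2912] xang -0.04 F [-0.5282 -0.2683 -1.2548] open 7.2
[-1.4502 14.1481 97.0019 -0.0079 68.8205 -1.4096] [-0.732  91.1585 -2.0678]
scene driver_butt 0.96 [318.3, 277.4] [ 0.5051 -0.1587  0.0103]
scene driver_butt 0.57 [206.7, 397.1] [0.4796 0.1783 0.1959]
scene driver_tip 0.97 [165.0, 362.6] [0.061  0.3779 0.0016]
scene driver_tip 0.85 [276.5, 233.2] [ 0.3404 -0.2012  0.0194]
scene driver 0.81 [291.8, 250.3] [ 0.4105 -0.1848  0.0232]
scene driver 0.6 [188.1, 380.1] [0.4754 0.1227 0.2677]
scene driver 0.5 [335.7, 330.5] [ 0.6724 -0.1177  0.1216]
mask 366 [0.4638 0.0716 0.1841] [0.4851 0.184  0.3374]
top driver_butt 0.74 [215.7, 381.5] [ 0.506  -0.1681  0.0191]
top driver_tip 0.67 [285.8, 397.8] [ 0.3297 -0.2051  0.0163]
top driver 0.93 [252.9, 385.2] [ 0.4124 -0.1757  0.0152]
```

View pics/v5.png

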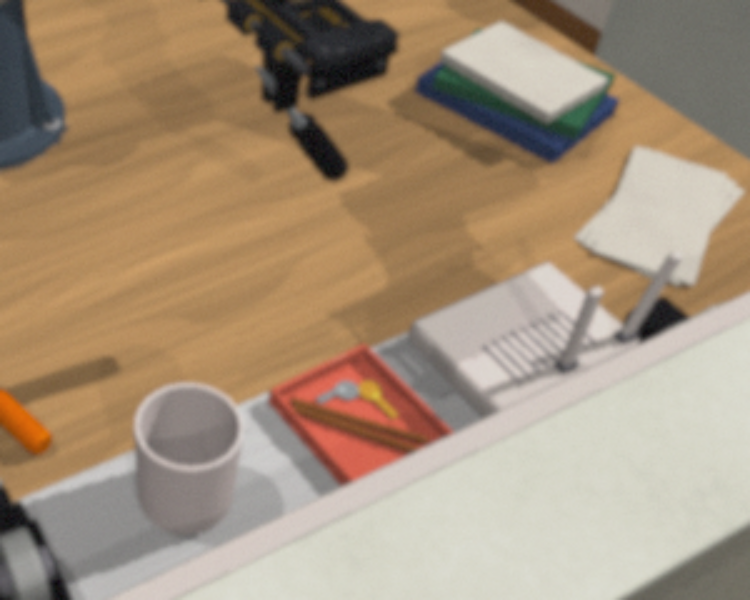

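Request:
send_rows(moves="0 0 15 0 0;0 0 28 0 0;0 0 30 0 0;0 0 30 0 0;0 0 28 0 0;0 0 20 0 0;0 0 12 0 0;0 0 8 0 0;0 0 4 0 0;0 0 3 -4 0;0 0 3 -5 0;0 0 3.5 -5 0;0 0 3.5 -5 0;0 0 0 0 0")

```text
time_s: 8.8
position: [0.4709, 0.0789, 0.1026]
tcp_rot: [[1.0, 0.001, 0.008], [-0.008, -0.0, 1.0], [0.001, -1.0, -0.0]]
force: [-0.3, 0.7, 1.8]
opening: 0.083
```

```bash
cat > m.py <<'E'
from h import *
s=st(); c=capture("scene"); W=cloud(c)
for o in("driver_butt","driver_tip","driver"):
    for m in mark_of(c,o):
        p=pt(c,*m["pixel"])
        if p[1]>-.1 or "driver_tip"==o and 0: print(o,m["p"],m["pixel"],p)
for m in masks_of(c,"driver"):
    k=m["region"]&(c["z_map"]>0)&(c["image"].max(2)<70)
    P=W[k]; P=P[np.linalg.norm(P-s["position"],axis=1)<.22]
    if len(P)>40:
        mm=P.mean(0); d=np.linalg.svd(P-mm)[2][0]; d*=np.sign(d[1]); print("black",len(P),P.min(0),P.max(0),"dir",d,"elev",np.degrees(np.arcsin(d[2])))
E
python3 m.py
```

```text
t 8.8 pos [0.4709 0.0789 0.1026] xang -0.48 F [-0.2912  0.6662  1.7694] open 7.2
driver_butt 0.81 [261.3, 386.9] [0.4832 0.1716 0.0164]
driver_tip 0.68 [237.3, 346.7] [0.4666 0.0486 0.1446]
driver 0.56 [248.9, 371.8] [0.5585 0.0527 0.1831]
black 160 [0.4719 0.0667 0.0139] [0.4865 0.1749 0.1319] dir [ 0.0235  0.708  -0.7058] elev -44.89552279435969
```

Request:
send_rows(moves="0 0 3.8 -4 0;0 0 3.8 -4 0;0 0 3.8 -4 0;0 0 3.8 -4 0;0 0 3.8 -4 0;0 0 3.8 -4 0;0 0 4 -3.2 0;0 0 4 -3.2 0;0 0 4 -3.2 0;0 0 4 -3.2 0;0 0 4 -3.2 0;0 0 4.5 -2.4 0;0 0 4.5 -2.4 0;0 0 4.5 -2.4 0;0 0 4.5 -2.4 0;0 0 3.5 -2 0;0 0 0 0 0")

```text
time_s: 10.47
position: [0.47, 0.028, 0.0375]
tcp_rot: [[1.0, -0.001, 0.008], [-0.008, 0.0, 1.0], [-0.001, -1.0, 0.0]]
force: [-0.1, -0.4, 1.0]
opening: 0.078
```

```bash
python3 m.py
```

```text
t 10.47 pos [0.47   0.028  0.0375] xang -0.43 F [-0.0775 -0.3928  0.9706] open 6.8
driver_butt 0.61 [262.2, 384.4] [0.4824 0.1642 0.016 ]
driver_tip 0.56 [269.9, 323.2] [0.4189 0.0153 0.0044]
driver_tip 0.16 [282.1, 467.5] [0.6786 0.2516 0.0834]
driver 0.7 [271.8, 324.4] [ 0.4699 -0.0122  0.0599]
black 75 [0.4698 0.0607 0.0106] [0.5643 0.1602 0.1529] dir [-0.492   0.5089 -0.7063] elev -44.93854328903863
```

Request:
send_rows(moves="0 0 4 -1.4 0;0 0 4 -1.4 0;0 0 4 -1.2 0;0 0 4 -1 0;0 0 4 -0.8 0;0 0 3.5 -0.6 0;0 0 3 -0.4 0;0 0 2.5 -0.3 0;0 0 2 -0.2 0;0 0 0 0 0")

```text
time_s: 11.55
position: [0.4701, 0.021, 0.0069]
tcp_rot: [[1.0, -0.0, 0.007], [-0.007, 0.0, 1.0], [-0.0, -1.0, 0.0]]
force: [-0.4, -1.9, 0.5]
opening: 0.082
```

Run:
```python
from h import *
s=st(); c=capture("scene"); cv2.imwrite("pics/v6.png",cv2.resize(c["image"][200:320,270:430],(800,600)))
for o in("driver_butt","driver_tip"):
    for m in mark_of(c,o): print(o,m["p"],m["pixel"],pt(c,*m["pixel"]))
```

```text
t 11.55 pos [0.4701 0.021  0.0069] xang -0.42 F [-0.4247 -1.8608  0.4746] open 7.1
driver_butt 0.8 [321.5, 277.4] [ 0.5104 -0.1615  0.0061]
driver_butt 0.53 [261.7, 383.0] [0.4804 0.1608 0.0177]
driver_tip 0.82 [279.0, 228.9] [ 0.3263 -0.2096  0.0008]
driver_tip 0.48 [283.2, 321.4] [ 0.4691 -0.0194  0.0212]
driver_tip 0.37 [371.2, 265.1] [ 0.6802 -0.2629  0.1213]
```

View pics/v6.png

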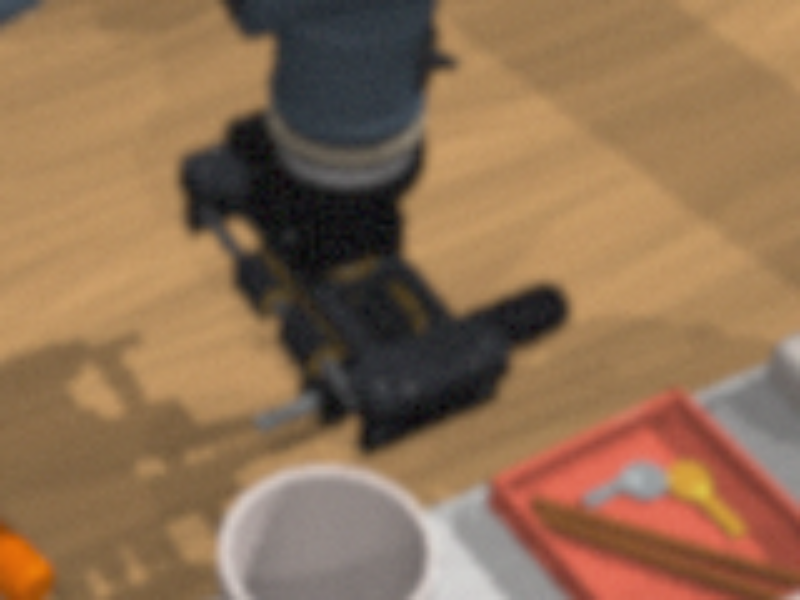

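The driver is nearly level: tip at about (260,418) in the crop with z ≈ 0.02, butt at (550,310). I'll lower 3 mm more and release.

Request:
send_rows(moves="0 0 1.5 0 0;0 0 1.5 0 0;0 0 0 0 0;9 0 0 0 0;14 0 0 0 0;25 0 0 0 0;40 0 0 0 0;40 0 0 0 0;50 0 0 0 0;50 0 0 0 0;50 0 -10 0 0;50 0 -20 0 0;50 0 -35 0 0;50 0 -41 0 0;50 0 -41 0 0;50 0 -20 -35 0;50 0 0 -35 0;50 0 0 -35 0;50 0 0 -35 0;50 0 0 0 0")

```text
time_s: 13.37
position: [0.4708, -0.125, 0.1727]
tcp_rot: [[1.0, 0.005, 0.012], [-0.012, -0.005, 1.0], [0.005, -1.0, -0.005]]
force: [0.5, -0.2, -0.1]
opening: 0.572
```

Run:
```python
from h import *
s=st(); 
for n in("scene","top"):
    c=capture(n); W=cloud(c)
    for o in("driver_butt","driver_tip","driver"):
        for m in mark_of(c,o):
            p=pt(c,*m["pixel"])
            if p[1]>-.1: print(n,o,m["p"],m["pixel"],p)
    for m in masks_of(c,"driver"):
        P=W[m["region"]&(W[...,2]>.004)]
        if m["bbox"] and np.median(P[:,1])>-.1:
            mm=P.mean(0);d=np.linalg.svd(P-mm)[2][0]; print(n,len(P),P.min(0),P.max(0),np.median(P,0),d)
    cv2.imwrite(f"pics/{n}7.png",c["image"])
```

```text
t 13.37 pos [ 0.4708 -0.125   0.1727] xang -0.69 F [ 0.516  -0.1559 -0.1015] open 49.8
scene driver_butt 0.66 [262.0, 383.7] [ 0.4692  0.1736 -0.    ]
scene driver_tip 0.6 [284.8, 321.6] [ 0.4705 -0.0195  0.0167]
scene driver 0.87 [273.1, 354.3] [0.4809 0.0704 0.022 ]
scene 391 [ 0.458  -0.4053  0.007 ] [1.11   0.1631 0.8736] [0.4742 0.1021 0.0237] [ 0.5134 -0.515   0.6864]
top driver_butt 0.64 [228.6, 249.8] [ 0.48    0.1661 -0.0019]
top driver_tip 0.8 [229.2, 326.8] [ 0.4757 -0.0303 -0.0031]
top driver 0.66 [232.8, 288.5] [0.466  0.0663 0.0217]
top 495 [ 0.4566 -0.0229  0.0056] [0.4852 0.1605 0.0308] [0.4706 0.105  0.0217] [-0.0052  0.9989  0.0464]
```

Request:
send_rows(moves="50 0 0 20 0.4;50 0 0 35 0.3;50 0 0 38 0;50 0 0 38 0;50 0 0 38 0;50 0 0 38 0;50 0 0 35 0;50 0 10 20 0;50 0 25 5 0;50 0 35 0 0;50 0 35 0 0;50 0 25 0 0;50 0 15 0 0;50 0 0 0 0")

```text
time_s: 15.03
position: [0.4715, 0.1483, 0.0232]
tcp_rot: [[1.0, -0.007, 0.018], [-0.018, -0.001, 1.0], [-0.007, -1.0, -0.001]]
force: [0.1, 0.2, -0.9]
opening: 0.572
```

Run:
```python
from h import *
s=st(); print(go([.471,.142,.004]))
c=capture("top")
for m in masks_of(c,"driver"):
    W=cloud(c);P=W[m["region"]&(W[...,2]>.004)]
    if np.median(P[:,1])>-.1: print(len(P),P.min(0),P.max(0),np.median(P,0))
```

```text
t 15.03 pos [0.4715 0.1483 0.0232] xang -1.06 F [ 0.0947  0.1599 -0.8746] open 49.7
[-0.2448 19.2516 -6.325 ]
273 [ 0.3652 -0.0204  0.0078] [0.4849 0.1151 1.34  ] [0.4704 0.0801 0.0199]
```

Request:
send_rows(moves="50 0 8 -3 -0.5;50 0 7 -2 -0.5;50 0 3 0 0;50 0 0 0 0;35 0 0 0 0;20 0 0 0 0;20 0 0 0 0;10 0 0 0 0;0 0 0 0 0;0 0 0 0 0;0 0 0 0 0;0 0 0 0 0;0 0 0 0 0")

```text
time_s: 16.22
position: [0.4739, 0.1431, 0.0084]
tcp_rot: [[1.0, 0.0, 0.002], [-0.002, 0.0, 1.0], [0.0, -1.0, 0.0]]
force: [0.2, 0.9, 3.6]
opening: 0.298
```

Request:
send_rows(moves="36 0 0 0 0;36 0 0 0 0;36 0 1 0 0;36 0 1 0 0;36 0 1 0 0;36 0 1 0 0;36 0 0 0 0")

```text
time_s: 16.8
position: [0.4737, 0.143, 0.0039]
tcp_rot: [[1.0, -0.001, 0.002], [-0.002, -0.0, 1.0], [-0.001, -1.0, -0.0]]
force: [-0.4, 0.3, 0.3]
opening: 0.412
```

Run:
```python
from h import *
st()
```

```text
t 16.8 pos [0.4737 0.143  0.0039] xang -0.11 F [-0.3514  0.3362  0.297 ] open 35.9
```

Request:
send_rows(moves="36 -2 0 0 0;20 0 0 0 0;10 0 0 0 0;0 0 0 0 0;0 0 0 0 0;0 0 0 0 0;0 0 0 0 0;0 0 -3 0 0;0 0 -5 0 0;0 0 -6 0 0;0 0 -6 0 0;0 0 -6 0 0;0 0 -6 0 0;0 0 -6 0 0;0 0 0 0 0")

```text
time_s: 18.05
position: [0.4726, 0.1432, 0.0436]
tcp_rot: [[1.0, 0.002, 0.002], [-0.002, 0.0, 1.0], [0.002, -1.0, 0.0]]
force: [0.7, 0.8, -1.2]
opening: 0.297
```

```bash
cat > m2.py <<'E'
from h import *
s=st(); x,y,z=s["position"]
for n in("scene","top"):
    c=capture(n); W=cloud(c)
    for o in("driver_tip","driver"):
        for m in mark_of(c,o):
            p=pt(c,*m["pixel"])
            if np.linalg.norm(p-s["position"])<.22: print(n,o,m["p"],m["pixel"],p)
    # driver points: slab along the tool plane
    k=(abs(W[...,0]-x)<.02)&(W[...,1]<y-.03)&(W[...,1]>y-.2)&(W[...,2]>.006)&(c["z_map"]>0)
    P=W[k]
    if len(P)>20:
        mm=P.mean(0);d=np.linalg.svd(P-mm)[2][0]; d*=-np.sign(d[1]); print(n,len(P),P.min(0),P.max(0),"elev",np.degrees(np.arcsin(d[2])))
E
python3 m2.py
```

```text
t 18.05 pos [0.4726 0.1432 0.0436] xang -0.11 F [ 0.7454  0.7776 -1.1679] open 25.9
scene driver_tip 0.73 [277.6, 322.6] [0.4397 0.0015 0.0021]
scene driver 0.72 [261.4, 357.2] [0.4797 0.0768 0.0605]
scene 1521 [ 0.4526 -0.0222  0.006 ] [0.4926 0.1131 0.4569] elev -87.02182046384287
top driver_tip 0.76 [227.6, 323.8] [ 0.4753 -0.0219  0.0518]
top driver 0.8 [231.4, 289.8] [0.467  0.0614 0.053 ]
top 710 [ 0.4526 -0.0224  0.0064] [0.4926 0.1131 0.4534] elev -84.0063437362652
```

Under the full grip the driver stays level and does not swing. So I'll pivot it by pressing the blade tip against the shelf's fixed front face and raising the butt along an arc about the tip. First I move back and yaw so the blade points at the shelf.

Request:
send_rows(moves="0 -10 -2 -3 0;0 -20 0 -6 0;0 -22 0 -7 0;0 -20 0 -5 0;0 -10 0 -2 -3;0 0 0 0 -6;0 0 0 0 -7;0 0 0 0 -7;0 0 0 0 -7;0 0 0 0 -7;0 0 0 0 -7;0 0 0 0 -7;0 0 0 0 -7;0 0 0 0 -7;0 0 0 0 -7;0 0 0 0 -7;0 0 0 0 -7;0 0 0 0 -4;0 0 0 0 0")

```text
time_s: 19.93
position: [0.3897, 0.1202, 0.044]
tcp_rot: [[0.001, -0.001, -1.0], [1.0, -0.0, 0.001], [-0.0, -1.0, 0.001]]
force: [0.1, -1.0, -1.0]
opening: 0.3
```

```bash
cat > m3.py <<'E'
from h import *
s=st(); print(s["joint_positions"]); x,y,z=s["position"]
for n in("scene","top"):
    c=capture(n); W=cloud(c)
    for o in("driver_tip","driver","driver_butt"):
        for m in mark_of(c,o):
            p=pt(c,*m["pixel"])
            if np.linalg.norm(p-s["position"])<.24: print(n,o,m["p"],m["pixel"],p)
    k=(abs(W[...,1]-y)<.02)&(W[...,0]>x+.04)&(W[...,0]<.566)&(W[...,2]>.006)&(W[...,2]<z+.05)
    P=W[k]
    if len(P)>20:
        mm=P.mean(0);d=np.linalg.svd(P-mm)[2][0]; d*=np.sign(d[0]); print(n,len(P),P.min(0),P.max(0),"dir",d,"elev",np.degrees(np.arcsin(d[2])))
E
python3 m3.py
```

```text
t 19.93 pos [0.3897 0.1202 0.044 ] xang 89.95 F [ 0.1295 -0.9509 -1.0118] open 26.1
[  1.3482  35.3072 121.021   -0.0044  23.704  -88.6008]
scene driver_tip 0.82 [277.9, 389.7] [0.526  0.1513 0.0038]
scene driver 0.82 [251.6, 368.4] [0.4641 0.1211 0.06  ]
scene driver_butt 0.88 [233.9, 349.4] [0.398  0.1047 0.0755]
scene 249 [0.4306 0.1062 0.0061] [0.5539 0.14   0.0701] dir [ 0.9964  0.0391 -0.0758] elev -4.346149706225873
top driver_tip 0.65 [196.0, 267.9] [0.5555 0.1145 0.0504]
top driver 0.64 [235.4, 267.6] [0.4573 0.1149 0.0624]
top 224 [0.4485 0.1049 0.0063] [0.5555 0.139  0.0686] dir [ 0.9969 -0.0002 -0.0793] elev -4.548684804489238
```

Request:
send_rows(moves="0 0 6 -3 0;0 0 8 -4 0;0 0 6 -4 0;0 0 0 -2 0;0 0 0 -1 0;0 0 0 -1 0;0 0 0 0 0")

```text
time_s: 20.92
position: [0.405, 0.1202, 0.0242]
tcp_rot: [[0.002, 0.0, -1.0], [1.0, 0.0, 0.002], [0.0, -1.0, -0.0]]
force: [0.2, -0.1, -0.8]
opening: 0.296
```

```bash
python3 m3.py
```

```text
t 20.92 pos [0.405  0.1202 0.0242] xang 89.89 F [ 0.2201 -0.1198 -0.8496] open 25.8
[  1.2951  38.3347 119.394    0.0014  22.2598 -88.5912]
scene driver_tip 0.88 [284.6, 392.5] [0.5899 0.103  0.0686]
scene driver 0.55 [264.0, 375.1] [0.4643 0.1489 0.0004]
scene driver_butt 0.83 [238.3, 349.8] [0.4425 0.0751 0.1096]
scene 242 [0.4451 0.1047 0.0062] [0.5642 0.1302 0.0518] dir [ 0.9969  0.0397 -0.0676] elev -3.8738223012408697
top driver_tip 0.66 [190.8, 267.2] [ 0.5768  0.1211 -0.003 ]
top driver 0.59 [224.9, 268.2] [0.485  0.1153 0.0399]
top 173 [0.4651 0.1034 0.0061] [0.5659 0.1319 0.0497] dir [ 0.9963  0.0063 -0.0855] elev -4.90234493358445
```

No contact yet, with the tip at about x 0.57. I'll advance in 1 mm steps.

Request:
send_rows(moves="0 0 0 -1 0;0 0 0 -1 0;0 0 0 -1 0;0 0 0 0 0")

```text
time_s: 21.65
position: [0.4083, 0.1202, 0.0243]
tcp_rot: [[0.002, 0.001, -1.0], [1.0, 0.0, 0.002], [0.0, -1.0, -0.001]]
force: [-0.5, 0.2, -1.2]
opening: 0.297
```

Request:
send_rows(moves="0 0 0 -1 0;0 0 0 -1 0;0 0 0 0 0")

```text
time_s: 21.9
position: [0.4102, 0.1202, 0.0243]
tcp_rot: [[0.002, 0.001, -1.0], [1.0, 0.0, 0.002], [0.0, -1.0, -0.001]]
force: [0.8, -0.4, -1.0]
opening: 0.295
```

Request:
send_rows(moves="0 0 0 -1 0;0 0 0 -1 0;0 0 0 0 0")

```text
time_s: 22.15
position: [0.4122, 0.1202, 0.0243]
tcp_rot: [[0.002, 0.001, -1.0], [1.0, 0.0, 0.002], [0.0, -1.0, -0.001]]
force: [0.1, -0.2, -1.5]
opening: 0.297
```

Request:
send_rows(moves="0 0 0 -1 0;0 0 0 -1 0;0 0 0 0 0")

```text
time_s: 22.4
position: [0.4142, 0.1202, 0.0243]
tcp_rot: [[0.002, 0.0, -1.0], [1.0, 0.0, 0.002], [0.0, -1.0, -0.0]]
force: [0.4, -0.2, -2.0]
opening: 0.296
```

Run:
```python
from h import *
c=capture("scene");w=capture("wrist")
a=cv2.resize(c["image"][180:330,300:460],(400,375)); b=cv2.resize(w["image"],(400,300))
im=np.zeros((375,800,3),np.uint8); im[:,:400]=a; im[:300,400:]=b; cv2.imwrite("pics/v8.png",im)
```

```text
(no output)
```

View pics/v8.png

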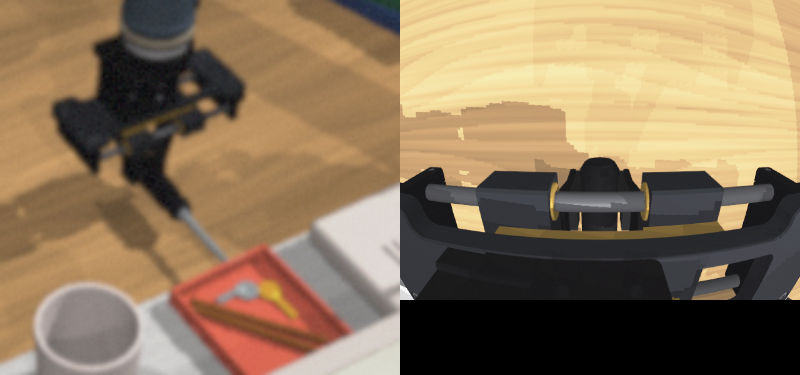

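The shelf seems to be open beneath, since the tip is at about x 0.579 with no force. If so, the plate's underside can hold the tip down. I'll continue carefully.

Request:
send_rows(moves="0 0 0 -2 0;0 0 0 -2 0;0 0 0 0 0")

```text
time_s: 22.75
position: [0.4186, 0.1202, 0.0243]
tcp_rot: [[0.002, 0.001, -1.0], [1.0, 0.0, 0.002], [0.0, -1.0, -0.001]]
force: [-0.0, 0.2, -1.6]
opening: 0.295
```

Request:
send_rows(moves="0 0 0 -2 0;0 0 0 -2 0;0 0 0 0 0")

```text
time_s: 23.0
position: [0.4226, 0.1202, 0.0243]
tcp_rot: [[0.002, 0.001, -1.0], [1.0, 0.0, 0.002], [0.0, -1.0, -0.001]]
force: [1.2, -0.2, -0.2]
opening: 0.297
```

```bash
python3 m3.py
```

```text
t 23.0 pos [0.4226 0.1202 0.0243] xang 89.89 F [ 1.234  -0.2266 -0.197 ] open 25.9
[  1.2374  38.6185 117.003   -0.0011  24.3147 -88.6477]
scene driver_tip 0.78 [289.7, 395.7] [0.6002 0.1062 0.059 ]
scene driver 0.85 [265.6, 375.1] [0.5005 0.1186 0.043 ]
scene driver_butt 0.63 [245.9, 356.4] [0.4341 0.1039 0.0629]
scene 222 [0.463  0.1054 0.0062] [0.5648 0.1303 0.0516] dir [ 0.9935  0.0458 -0.1044] elev -5.9932299455145746
top driver_tip 0.49 [182.6, 265.6] [0.5878 0.1193 0.0569]
top driver 0.65 [219.2, 265.1] [0.4996 0.1232 0.0363]
top 121 [0.4877 0.1059 0.0271] [0.5655 0.1311 0.0478] dir [ 0.9959  0.0116 -0.09  ] elev -5.162591901193664
```

Request:
send_rows(moves="0 0 0 -3 0;0 0 0 -3 0;0 0 0 -3 0;0 0 -4 0 0;0 0 -4 0 0;0 0 -4 0 0;0 0 -4 0 0;0 0 0 0 0")

```text
time_s: 24.07
position: [0.4307, 0.1201, 0.041]
tcp_rot: [[0.002, 0.0, -1.0], [1.0, 0.0, 0.002], [0.0, -1.0, -0.0]]
force: [-0.5, -0.3, -1.8]
opening: 0.293
```

```bash
python3 m3.py
```

```text
t 24.07 pos [0.4307 0.1201 0.041 ] xang 89.88 F [-0.5226 -0.3395 -1.7747] open 25.5
[  1.2125  36.6272 115.5068   0.0014  27.8442 -88.6705]
scene driver_tip 0.86 [288.6, 400.3] [0.6029 0.1176 0.0593]
scene driver 0.85 [264.8, 378.6] [0.5093 0.122  0.0523]
scene driver_butt 0.87 [240.5, 356.3] [0.4694 0.0755 0.1242]
scene 226 [0.4708 0.102  0.006 ] [0.564  0.1354 0.0653] dir [ 0.9868  0.0565 -0.1516] elev -8.721541120453292
top driver_tip 0.7 [181.6, 264.7] [0.5881 0.1203 0.0693]
top driver 0.57 [216.0, 269.5] [0.5064 0.1114 0.0462]
top 97 [0.5    0.1074 0.0403] [0.5659 0.1296 0.0621] dir [ 0.989  -0.0154 -0.1472] elev -8.464115270326669
```

The elevation went from −5° to −8.5°, so the tip is hooked under the plate and the driver is pivoting. Continuing the arc.

Request:
send_rows(moves="0 0 -5 -0.8 0;0 0 -5 -1 0;0 0 -5 -1.2 0;0 0 -5 -1.4 0;0 0 -5 -1.6 0;0 0 -5 -1.8 0;0 0 -5 -2 0;0 0 -5 -2.2 0;0 0 -5 -2.5 0;0 0 -5 -2.7 0;0 0 0 0 0")

```text
time_s: 25.38
position: [0.4496, 0.1201, 0.0913]
tcp_rot: [[0.002, 0.003, -1.0], [1.0, 0.0, 0.002], [0.0, -1.0, -0.003]]
force: [-0.4, 0.6, -1.8]
opening: 0.294
```

```bash
python3 m3.py
```

```text
t 25.38 pos [0.4496 0.1201 0.0913] xang 89.89 F [-0.3929  0.6338 -1.8136] open 25.6
[  1.1584  31.1514 111.5235  -0.0003  37.1423 -88.7293]
scene driver_tip 0.41 [230.8, 366.7] [0.4471 0.1214 0.118 ]
scene driver 0.95 [261.4, 382.1] [0.5223 0.1201 0.0773]
scene driver_butt 0.85 [232.6, 362.0] [0.4591 0.0981 0.1318]
scene 221 [0.4896 0.1056 0.0061] [0.566  0.1337 0.1012] dir [ 0.8045  0.0508 -0.5917] elev -36.278618715816116
top driver_tip 0.63 [176.5, 268.1] [0.6039 0.1136 0.0511]
top 44 [0.531  0.1105 0.0077] [0.5659 0.1218 0.0713] dir [ 0.7912 -0.0209 -0.6111] elev -37.67179965918105
```

Request:
send_rows(moves="0 0 -5.5 -3.2 0;0 0 -5.5 -3.3 0;0 0 -5.5 -3.4 0;0 0 -4.6 -3.6 0;0 0 -4.6 -3.8 0;0 0 -4.6 -3.9 0;0 0 -4.6 -4 0;0 0 -3.8 -4.4 0;0 0 -3.8 -4.5 0;0 0 -3.8 -4.6 0;0 0 -3.8 -4.7 0;0 0 -3 -4.7 0;0 0 -3 -4.8 0;0 0 -2.8 -4.8 0;0 0 0 0 0")

```text
time_s: 27.03
position: [0.5078, 0.12, 0.1498]
tcp_rot: [[0.002, 0.003, -1.0], [1.0, 0.0, 0.002], [0.0, -1.0, -0.003]]
force: [-0.1, 0.4, -2.0]
opening: 0.297
```

```bash
cat > m4.py <<'E'
from h import *
s=st()
for n in("scene","top"):
    c=capture(n)
    q={}
    for o in("driver_tip","driver","driver_butt"):
        for m in mark_of(c,o):
            p=pt(c,*m["pixel"])
            if np.linalg.norm(p-s["position"])<.24: q.setdefault(o,p); print(n,o,m["p"],m["pixel"],p)
    if n=="scene": cv2.imwrite("pics/v9.png",cv2.resize(c["image"][180:340,290:490],(750,600)))
E
python3 m4.py
```

```text
t 27.03 pos [0.5078 0.12   0.1498] xang 89.88 F [-0.1147  0.3538 -1.9804] open 25.8
scene driver_tip 0.3 [225.2, 381.8] [0.5442 0.0836 0.2277]
scene driver 0.94 [264.8, 388.9] [0.5497 0.1185 0.0913]
scene driver_butt 0.59 [226.6, 381.1] [0.5144 0.1079 0.19  ]
```

View pics/v9.png

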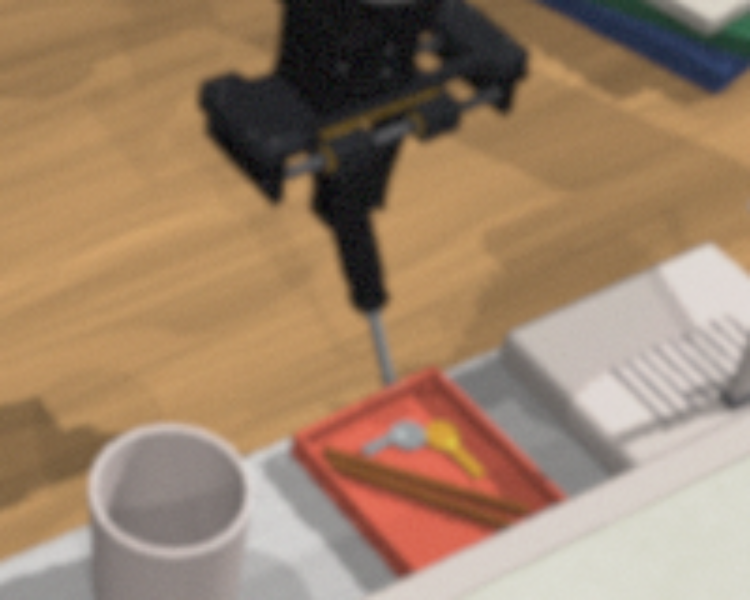

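Driver is now at about 60° elevation, blade down. A few more degrees, then I withdraw along the shank.

Request:
send_rows(moves="0 0 -2.5 -4.4 0;0 0 -2 -4.4 0;0 0 -1.5 -4.4 0;0 0 0 0 0;0 0 -6 4 0;0 0 -8 5 0;0 0 -8 5 0;0 0 -8 5 0;0 0 -8 5 0;0 0 -8 6 0;0 0 -5 10 0;0 0 -5 10 0;0 0 -15 5 0;0 0 -20 0 0;0 0 -25 0 0;0 0 -25 0 0;0 0 -20 0 0;0 0 0 0 0;0 0 0 0 0")

```text
time_s: 29.02
position: [0.4635, 0.1201, 0.3169]
tcp_rot: [[0.002, 0.002, -1.0], [1.0, 0.0, 0.002], [0.0, -1.0, -0.002]]
force: [-0.9, 0.1, -1.4]
opening: 0.291
```

Run:
```python
from h import *
s=st(); x,y,z=s["position"]
for n in("scene","top"):
    c=capture(n); W=cloud(c)
    for o in("driver_tip","driver","driver_butt"):
        for m in mark_of(c,o):
            p=pt(c,*m["pixel"])
            if np.linalg.norm(p-s["position"])<.24: print(n,o,m["p"],m["pixel"],p)
    k=(abs(W[...,1]-y)<.02)&(abs(W[...,0]-x-.06)<.07)&(W[...,2]>.09)&(W[...,2]<z-.01)
    P=W[k]
    if len(P)>20:
        mm=P.mean(0);d=np.linalg.svd(P-mm)[2][0]; d*=-np.sign(d[2]); print(n,len(P),P[P[:,2].argmin()],mm,"dir",d,"elev",np.degrees(np.arcsin(d[2])))
    q=W[(W[...,2]>.146)&(W[...,2]<.154)&(np.hypot(W[...,0]-.6415,W[...,1]+.0895)<.052)]
    from scipy.optimize import least_squares
    print("rim",len(q),least_squares(lambda t:np.hypot(q[:,0]-t[0],q[:,1]-t[1])-.042,[.64,-.09],loss="soft_l1",f_scale=.002).x)
```

```text
t 29.02 pos [0.4635 0.1201 0.3169] xang 89.9 F [-0.8873  0.1468 -1.3754] open 25.3
scene driver_tip 0.4 [195.8, 383.7] [0.5003 0.1149 0.266 ]
scene driver 0.66 [195.8, 386.0] [0.5025 0.1195 0.2658]
scene 386 [0.5362 0.1209 0.1821] [0.4991 0.1158 0.2642] dir [ 0.419   0.0526 -0.9065] elev -65.02067915773486
rim 332 [ 0.6408 -0.0898]
rim 192 [ 0.6401 -0.0907]
```

Request:
send_rows(moves="0 0 -10 0 0;0 -10 -10 -6 0;0 -20 0 -13 0;0 -25 0 -16 0;0 -25 0 -16 0;0 -25 0 -16 0;0 -25 0 -16 0;0 -25 0 -16 0;0 -25 0 -16 0;0 -20 0 -12 0;0 -10 0 -6.5 0;0 0 0 0 0;0 0 0 0 0")

```text
time_s: 30.5
position: [0.5964, -0.0898, 0.3354]
tcp_rot: [[0.003, -0.002, -1.0], [1.0, 0.002, 0.003], [0.002, -1.0, 0.002]]
force: [-0.3, 0.1, -0.7]
opening: 0.295
```

```bash
cat > m5.py <<'E'
from h import *
s=st(); x,y,z=s["position"]; tipz=z+.0095-.1495
for n in("scene","top"):
    c=capture(n); W=cloud(c)
    for o in("driver_tip","driver"):
        for m in mark_of(c,o):
            p=pt(c,*m["pixel"])
            if np.linalg.norm(p-s["position"])<.24: print(n,o,m["p"],m["pixel"],p)
    k=(abs(W[...,1]-y)<.025)&(W[...,0]>x-.01)&(W[...,0]<x+.1)&(W[...,2]>max(.162,tipz-.01))&(W[...,2]<z-.01)
    P=W[k]
    if len(P)>20:
        mm=P.mean(0);d=np.linalg.svd(P-mm)[2][0]; d*=-np.sign(d[2]); print(n,len(P),"low",P[P[:,2].argmin()],mm,"dir",d,"elev",np.degrees(np.arcsin(d[2])))
    cv2.imwrite(f"pics/{n}10.png",c["image"])
a=cv2.imread("pics/scene10.png")[230:370,250:430]; b=cv2.imread("pics/top10.png")[100:240,260:440]
cv2.imwrite("pics/v10.png",np.hstack([cv2.resize(a,(400,311)),cv2.resize(b,(400,311))]))
E
python3 m5.py
```

```text
t 30.5 pos [ 0.5964 -0.0898  0.3354] xang 89.85 F [-0.3417  0.1401 -0.71  ] open 25.7
scene driver 0.58 [263.3, 335.3] [ 0.6356 -0.0914  0.2813]
scene 531 low [ 0.6689 -0.0866  0.2011] [ 0.633  -0.0928  0.2824] dir [ 0.4013  0.0403 -0.915 ] elev -66.21152309458833
top driver 0.42 [143.7, 357.4] [ 0.569  -0.0708  0.5135]
```

View pics/v10.png

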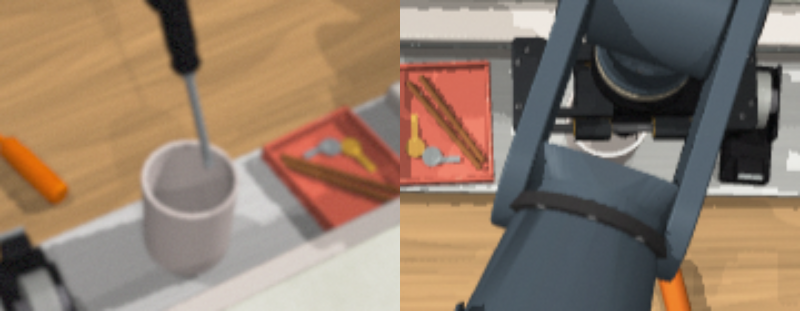

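The tip is over the cup interior, about 28 mm to the far side of its centre. Lowering.

Request:
send_rows(moves="0 0 8 1 0;0 0 15 1 0;0 0 20 0 0;0 0 20 0 0;0 0 20 0 0;0 0 20 0 0;0 0 14 0 0;0 0 8 0 0;0 0 3 0 0;0 0 0 0 0;0 0 0 0 0")

```text
time_s: 31.72
position: [0.5955, -0.0903, 0.2088]
tcp_rot: [[0.002, 0.001, -1.0], [1.0, -0.0, 0.002], [-0.0, -1.0, -0.001]]
force: [-0.5, -0.7, -1.3]
opening: 0.294
```

Request:
send_rows(moves="0 0 2 0 0;0 0 2 0 0;0 0 0 0 0;0 0 0 0 0")

```text
time_s: 32.05
position: [0.5951, -0.0902, 0.2045]
tcp_rot: [[0.002, 0.0, -1.0], [1.0, -0.0, 0.002], [-0.0, -1.0, -0.0]]
force: [0.0, -0.0, -1.0]
opening: 0.293
```

Run:
```python
from h import *
st()
c=capture("scene"); W=cloud(c)
q=W[(W[...,2]>.146)&(W[...,2]<.154)&(np.hypot(W[...,0]-.6415,W[...,1]+.0895)<.052)]
from scipy.optimize import least_squares
print("rim",len(q),least_squares(lambda t:np.hypot(q[:,0]-t[0],q[:,1]-t[1])-.042,[.64,-.09],loss="soft_l1",f_scale=.002).x)
for m in mark_of(c,"driver"): print(m["p"],pt(c,*m["pixel"]))
```

```text
t 32.05 pos [ 0.5951 -0.0902  0.2045] xang 89.89 F [ 0.0436 -0.0256 -1.0198] open 25.5
rim 304 [ 0.6411 -0.0896]
0.96 [ 0.4083 -0.1847  0.0226]
0.61 [ 0.6354 -0.0877  0.1582]
```

Request:
send_rows(moves="0 0 1.5 0 0;0 0 1.5 0 0;0 0 1.5 0 0;0 0 0 0 0;0 0 0 0 0")

```text
time_s: 32.57
position: [0.5948, -0.0901, 0.1994]
tcp_rot: [[0.002, -0.0, -1.0], [1.0, 0.0, 0.002], [0.0, -1.0, 0.0]]
force: [0.2, -0.1, -0.6]
opening: 0.294
```

Request:
send_rows(moves="0 0 1 0 0;0 0 1 0 0;0 0 0 0 0;0 0 0 0 0")

```text
time_s: 32.9
position: [0.5949, -0.0901, 0.1975]
tcp_rot: [[0.002, -0.0, -1.0], [1.0, 0.0, 0.002], [0.0, -1.0, 0.0]]
force: [-0.2, -0.1, -1.6]
opening: 0.296
```

Request:
send_rows(moves="0 0 1 0 0;0 0 1 0 0;0 0 0 0 0;0 0 0 0 0")

```text
time_s: 33.23
position: [0.5949, -0.0901, 0.1955]
tcp_rot: [[0.002, -0.0, -1.0], [1.0, 0.0, 0.002], [0.0, -1.0, 0.0]]
force: [-0.1, 0.2, -0.9]
opening: 0.296
```

Request:
send_rows(moves="0 0 1 0 0;0 0 1 0 0;0 0 0 0 0;0 0 0 0 0")

```text
time_s: 33.57
position: [0.595, -0.0902, 0.1938]
tcp_rot: [[0.002, 0.0, -1.0], [1.0, -0.0, 0.002], [-0.0, -1.0, -0.0]]
force: [-0.2, -0.4, 0.3]
opening: 0.293
```

Request:
send_rows(moves="0 0 1 0 0;0 0 1 0 0;0 0 0 0 0;0 0 0 0 0")

```text
time_s: 33.9
position: [0.5946, -0.0903, 0.193]
tcp_rot: [[0.002, -0.0, -1.0], [1.0, -0.0, 0.002], [-0.0, -1.0, 0.0]]
force: [-3.3, -0.3, 7.0]
opening: 0.293
```

Contact at 7 N, so the blade is on the cup floor. I'll ease back 1 mm and open slowly.

Request:
send_rows(moves="0 0 -0.8 0 0;0 0 0 0 0;27 0 0 0 0;29 0 0 0 0;32 0 0 0 0;36 0 0 0 0;45 0 0 0 0;60 0 0 0 0;60 0 0 0 0;60 0 0 0 0;60 0 0 0 0")

```text
time_s: 34.82
position: [0.595, -0.0902, 0.1924]
tcp_rot: [[0.002, -0.0, -1.0], [1.0, 0.0, 0.002], [0.0, -1.0, 0.0]]
force: [-0.4, 0.9, -0.3]
opening: 0.664
```

```bash
sed -i 's/v10/v11/;s/pics\/{n}10/pics\/{n}11/;s/scene10/scene11/;s/top10/top11/' m5.py; python3 m5.py
```

```text
t 34.82 pos [ 0.595  -0.0902  0.1924] xang 89.89 F [-0.4047  0.8691 -0.2571] open 57.8
scene driver 0.6 [309.3, 330.8] [ 0.6318 -0.0936  0.145 ]
scene 145 low [ 0.6121 -0.1031  0.1621] [ 0.6141 -0.0942  0.1725] dir [ 0.5597  0.7675 -0.3127] elev -18.220034192927052
top driver 0.43 [161.6, 354.0] [ 0.5655 -0.0737  0.3944]
```

View pics/v11.png

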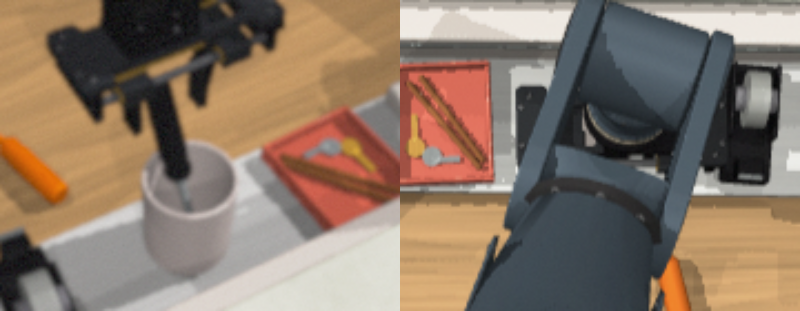

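The driver is standing in the cup, handle up, leaning on the rim. I'll open fully and withdraw straight up, then away.

Request:
send_rows(moves="75 0 0 0 0;87 0 0 0 0;87 0 0 0 0;87 0 0 0 0;87 0 0 0 0;87 0 -4 0 0;87 0 -8 0 0;87 0 -12 0 0;87 0 -20 0 0;87 0 -25 0 0;87 0 -25 0 0;87 0 0 20 0;87 0 0 35 0;87 0 0 35 0;87 0 0 35 0;87 0 0 20 0;87 0 0 0 0;87 0 0 0 0")

```text
time_s: 36.62
position: [0.4498, -0.09, 0.2876]
tcp_rot: [[0.003, 0.002, -1.0], [1.0, -0.001, 0.003], [-0.001, -1.0, -0.002]]
force: [1.0, 0.6, -0.3]
opening: 0.997
```

Run:
```python
from h import *
from scipy.optimize import least_squares
st()
for n in("scene","top"):
    c=capture(n); W=cloud(c); z=W[...,2]; cv2.imwrite(f"pics/{n}12.png",c["image"])
    near=(np.hypot(W[...,0]-.62,W[...,1]+.09)<.09)&(c["z_map"]>0)
    P=W[near&(z>.162)&(z<.26)]
    if len(P)>10: m=P.mean(0); d=np.linalg.svd(P-m)[2][0]; d*=np.sign(d[2]); print(n,len(P),m,d,"lean",np.degrees(np.arccos(d[2])),"top",P[:,2].max())
    q=W[near&(z>.146)&(z<.154)&(np.hypot(W[...,0]-.6415,W[...,1]+.0895)<.052)]
    print("rim",len(q),least_squares(lambda t:np.hypot(q[:,0]-t[0],q[:,1]-t[1])-.042,[.64,-.09],loss="soft_l1",f_scale=.002).x, "rim z",np.percentile(q[:,2],[5,95]))
    for o in("driver_tip","driver","driver_butt"):
        for m in mark_of(c,o):
            p=pt(c,*m["pixel"])
            if p[0]>.55: print(n,o,m["p"],p)
a=cv2.imread("pics/scene12.png")[230:370,250:430]; b=cv2.imread("pics/top12.png")[100:240,260:440]
cv2.imwrite("pics/v12.png",np.hstack([cv2.resize(a,(400,311)),cv2.resize(b,(400,311))]))
```

```text
t 36.62 pos [ 0.4498 -0.09    0.2876] xang 89.84 F [ 1.0086  0.562  -0.293 ] open 86.7
scene 471 [ 0.6008 -0.094   0.1946] [-0.5464  0.01    0.8374] lean 33.12890973182098 top 0.22604195722846676
rim 333 [ 0.6418 -0.0895] rim z [0.1469 0.1532]
scene driver_tip 0.28 [ 0.584  -0.0945  0.2238]
scene driver 0.63 [ 0.6316 -0.094   0.1444]
scene driver_butt 0.75 [ 0.5891 -0.0931  0.2215]
top 147 [ 0.5998 -0.0902  0.1969] [-0.5243 -0.0489  0.8501] lean 31.772272863210013 top 0.22638572223481268
rim 189 [ 0.6407 -0.0905] rim z [0.1464 0.1531]
top driver_tip 0.49 [ 0.6716 -0.094   0.0616]
top driver 0.52 [ 0.6146 -0.0868  0.1741]
```

View pics/v12.png

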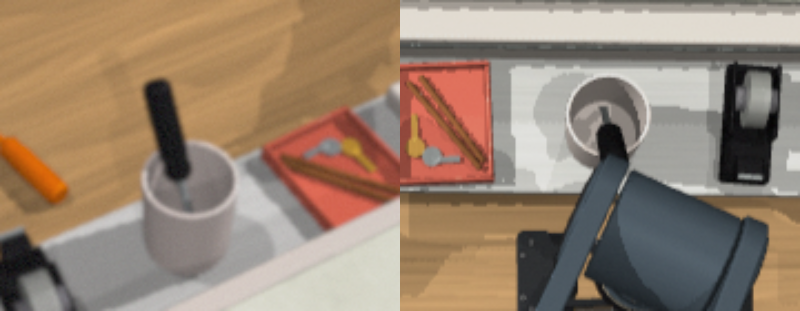

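```bash
python3 -c "
from rig import *
print(hand_in())"
```

```text
the job is handed in; nothing more can be done
None
```

The black screwdriver is back in the white cup, blade down and handle up, and I have handed the job in; no verdict was reported.

- **Taking it out:** I gripped it by the shank, lifted it from the cup, and tilted it down onto the clear desk until it lay level. Then I let go and backed away.
- **Turning it over:** I took a fresh hold near the butt end of the handle. It did not swing down by itself, so I hooked the blade under the shelf's front edge and raised the handle to about 65°. The wrist force stayed around 2 N.
- **Putting it back:** I lowered it into the cup until it touched the floor, at about 7 N. I eased off 0.8 mm, let go, and moved the arm clear.

**Last checks:**
- The driver leans about 32–33° against the rim.
- The blade end reads z 0.062 (cup floor at 0.056), which fits it resting on the floor. That is one low-confidence reading (p 0.49).
- The cup stands upright within about 1 mm of where it started.
- The tray and dispenser look unmoved. The router and stapler were out of the last pictures, and I did not check them.
- The clock was at about 37 s of the 69 allowed.

**What disagreed:** The scene camera placed the blade tip up by the handle end (p 0.28). I took that as a mix-up, because the picture shows the blade at the bottom.

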